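# Put the hole saw that fits back into the cup of its case

## Robot

A 7-joint arm with a two-finger parallel gripper is mounted at the origin on the work surface. World frame = base frame: x ahead of the robot, y to its left, z up, the work surface at z = 0. Lengths are in mm, angles in rad, forces in N, time in s.
With the tool pointing down it reaches from about 400 to 875 mm from the base axis. Payload 4.4 kg.
Tool frame: the origin (TCP) lies on the centre line of the jaws, within the pads' length; the fingertips stand 25 mm ahead of it and the grasp point (between the pads) lies 6 mm ahead of it (ctrl.finger_overhang is the distance from the TCP to the fingertips, in mm); z points along the fingers, y is the line along which they close (so a half turn about z gives the same grasp; the last joint's range is limited). The gripper opens to 85 mm and grips with 20 to 120 N. Pads are 22 mm wide; open, the fingers measure 114 mm over their backs; the gripper's body (76 mm by 85 mm) begins 54 mm behind the grasp point. The pads swing forward as they close: fully open they stand 13 mm farther back than shut.
Start: joints at [1.235, 0.628, 0.038, 1.517, -0.027, 0.996, -0.02], TCP at [173.277, -626.492, 256.313] pointing down, gripper open.
Joint ranges: [-3.06, 3.06], [-0.37, 2.12], [-1.25, 1.32], [0.18, 2.47], [-1.1, 4.24], [0.23, 1.98], [-2.94, 2.94]. Speed limits (rad/s): [2.57, 2.57, 3.14, 3.14, 3.14, 3.14, 3.14].

## Interface

Orientations are given as [roll, pitch, yaw] about the fixed x, y, z axes, in that order (R = Rz(yaw) Ry(pitch) Rx(roll)).
In Python, from cell import ctrl gives the robot as it stands. The module is installed in compiled form; this text tells all that it offers.
- The arm moves only by the tool play_rows, never from a script. Its argument "targets" is a list of rows, each a list of 5 numbers: the closure, from 0 (fully open) to 1 (shut), then the shift along the tool's x, y, z in cm, then the turn about the tool's z in degrees. In form: [[gripper, dx, dy, dz, spin], ...]. A call has 1 to 10 rows; each row is the pose to reach, as a shift and turn from the pose commanded when the call began, along the tool's axes at that moment; what a row does not reach only later rows make up. A row lasts 1/10 s, in which the tool goes at most 50 mm and 8.59 degrees, less where a joint would pass 70% of its speed; a pose out of reach is approached as far as the arm can. A call with a gripper value outside its range is refused whole. The fingers move at their own pace and stop on an object; the grip force is fixed at half the most. Time passes only in rows, so rows that repeat a pose let the fingers close. It gives the time, the measured TCP pose, the force, the opening and the grip force at its end, in the units of the state.
- ctrl.read_state(): the state, without advancing time (a new reading comes with each control period).
- ctrl.get_image(name): name is "scene" or "top" or "wrist"; returns (picture, depth): 384x512x3 uint8, red, green, blue; 384x512 float32, mm along the optical axis (not along the pixel's ray), 0 where there is no reading.
- ctrl.calibration(name): a dict with "vfov" (degrees; the focal length in pixels is half the picture's height over the tangent of half this angle, whatever the lens; pixels are square), "cx", "cy" (the principal point, pixels), "k1" (the pictures are not rectified: a ray, as slopes to the right and down, at radius r is drawn at 1 + k1 r^2 times it, then the intrinsics apply), "extrinsics" (4x4, takes a point from camera to world coordinates); the wrist camera has in their place "mount" (4x4, takes a point from camera to tool coordinates, whose origin is the TCP and whose axes are the flange's). Camera axes: x right, y down, z forward; pixel columns grow to the right and rows downward; lengths in mm; the calibration is good to about 2 mm. A picture is of the moment at which its call begins: read the wrist's pose just before it. calibration takes no time and is no camera call.
- ctrl.finish_job(): hands the job in; it is judged then, once.
Trained networks look in the newest picture that a camera, given by its name, has taken for a name from the list of things; names that differ only in an ending like _2 or _b are one class to them, and where a whole thing is asked for, a point or a joint stands for the part that bears it (a point fixed in the world has none). Each returns a list of dicts, best first, with "confidence" (0 to 1); they miss things now and then, are a little off and sometimes report something else, mostly with a low value. They report only what shows in the picture. A call takes as long as a camera call.
- ctrl.search_frame(camera, name): "bbox" ([left, top, right, bottom] in pixels, round what is visible of it).
- ctrl.trace(camera, name): "pixels" (384x512 bool, what is visible of it) and "bbox" ([left, top, right, bottom] in pixels, round what is visible of it).
The state is a dict: "clock": time; "qpos": joint angles; "qd": joint speeds; "tau": joint torques, N m; "eef_pos": TCP position; "tool_rot": TCP orientation; "force": force on the tool from outside, world axes, zero at the start; "torque": the same for the moment, N m; "width": finger opening in mm; "gripper_force": force on a finger pad.
Only numpy, scipy, OpenCV 4.12 (cv2) and the standard library are available. Lean on these libraries where they do the work, as an engineer would, in place of code of your own. Each camera call takes 0.05 s, during which the arm holds its last target. There are 200 camera calls.

## Task

One of the three red hole saws on the bench nests inside the green cup of the open black case; the other two are too wide for it. Find the one that fits, trying them if need be, and lower it teeth down into the cup until it sits fully home, without dropping it in. Leave the other two standing upright on the bench.

Things in the scene. Friction and masses are not known exactly. Their poses are not given: they have to be found in the camera images.
- saw_small_collar (a point): Narrowest of three red hole saws, alike but for width: a cup 60 mm across, 40 mm tall, loose on the bench, teeth down; on its flat top a bright steel collar 26 mm across, 45 mm tall, to grip from above at any yaw; on that a dark shank 11 mm across, 15 mm tall. This point: middle of the collar, on the axis, 62.5 mm above the teeth; z up the axis.
- saw_medium_collar (a point): Middle of three red hole saws, alike but for width: a cup 86 mm across, 40 mm tall, loose on the bench, teeth down; on its flat top a bright steel collar 26 mm across, 45 mm tall, to grip from above at any yaw; on that a dark shank 11 mm across, 15 mm tall. This point: middle of the collar, on the axis, 62.5 mm above the teeth; z up the axis.
- saw_large_collar (a point): Widest of three red hole saws, alike but for width: a cup 98 mm across, 40 mm tall, loose on the bench, teeth down; on its flat top a bright steel collar 26 mm across, 45 mm tall, to grip from above at any yaw; on that a dark shank 11 mm across, 15 mm tall. This point: middle of the collar, on the axis, 62.5 mm above the teeth; z up the axis.
- cup_floor (a point): Centre of the inner floor of the green cup, 10 mm above the bench, z up. The cup is round, open upward, fixed in a shallow black case that does not move: opening 78 mm across, wall 4 mm, 36 mm deep, rim 46 mm above the bench. +x side: the case's lid, folded flat open, 22 mm high; +y side: drill bits lying below 20 mm. A saw fully home has its teeth on this floor.

How it is judged:
By the outcome, as a careful person would: the job done as asked, in the order asked, and still so for the second after the job is handed in, with the robot touching nothing.
It also fails if it takes over 54 s, if anything falls off the work surface, if the arm or the gripper's body presses on something with over 40 N, if the wrist force passes 120 N, or if a joint passes its speed limit or range.

## Working session

There is one attempt and no reset: what is moved stays moved. The work goes in short steps, Python scripts to look and compute and a tool call to move; the robot and the scene stay as the last step left them, time stands still between calls to the robot, and variables do not carry over. Pictures are saved under pics/ and viewed, at most 10 in all, crops included, and the job is handed in when it is done.

Besides the shell and the picture viewer there is one more tool, called by a JSON object that holds its "method" and its "body". play_rows: Moves the arm, as the interface text tells. Its arguments: {"type":"object","properties":{"targets":{"type":"array"}},"required":["targets"]}

```bash
mkdir -p pics
cat > h.py <<'E'
import numpy as np, cv2
from cell import ctrl
from scipy.spatial.transform import Rotation as R
def cal(n):
    c=ctrl.calibration(n); f=192/np.tan(np.radians(c["vfov"])/2)
    return c,f
def pose():
    s=ctrl.read_state(); T=np.eye(4); T[:3,:3]=R.from_euler('xyz',s["tool_rot"]).as_matrix(); T[:3,3]=s["eef_pos"]; return T
def ext(n):
    c,_=cal(n); return np.array(c["extrinsics"]) if "extrinsics" in c else pose()@np.array(c["mount"])
def world(n,d,E,m=None):
    c,f=cal(n); v,u=np.nonzero((d>0) if m is None else (m&(d>0)))
    k=c["k1"]; x=(u-c["cx"])/f; y=(v-c["cy"])/f; X,Y=x.copy(),y.copy()
    for _ in range(10):
        s=1+k*(X*X+Y*Y); X=x/s; Y=y/s
    z=d[v,u]; P=np.c_[X*z,Y*z,z]
    return P@E[:3,:3].T+E[:3,3],u,v
def grab(n,fn=None):
    E=ext(n); p,d=ctrl.get_image(n)
    if fn: cv2.imwrite("pics/"+fn,p[:,:,::-1])
    return p,d,E
E
python3 - <<'E'
from h import *
s=ctrl.read_state(); print(s["eef_pos"],s["tool_rot"],s["width"],s["clock"])
ims=[]
for n in ["top","scene"]:
    p,d,E=grab(n,n+"0.png")
    for name in ["saw_small_collar","saw_medium_collar","saw_large_collar","cup_floor"]:
        for r in ctrl.trace(n,name)[:3]:
            P,u,v=world(n,d,E,r["pixels"])
            if len(P): print(n,name,round(r["confidence"],2),np.round(r["bbox"]),len(P),np.percentile(P,[2,50,98],axis=0).round().tolist())
E
```

```text
[ 173.11989291 -625.94294325  255.38554987] [-3.13973020e+00  2.62387124e-05  2.69854731e-01] 85.62263401290951 0.0
top saw_small_collar 0.89 [363. 204. 393. 233.] 706 [[443.0, -318.0, -2.0], [470.0, -283.0, 39.0], [499.0, -263.0, 98.0]]
top saw_medium_collar 0.79 [252. 152. 288. 191.] 1235 [[529.0, -82.0, 2.0], [567.0, -44.0, 39.0], [608.0, -5.0, 88.0]]
top saw_large_collar 0.6 [315. 110. 362. 156.] 1657 [[613.0, -248.0, -0.0], [653.0, -199.0, 39.0], [702.0, -157.0, 87.0]]
top cup_floor 0.85 [ 62.  60. 183. 213.] 14352 [[492.0, 175.0, 0.0], [648.0, 287.0, 8.0], [808.0, 399.0, 35.0]]
scene saw_small_collar 0.55 [146. 135. 170. 175.] 653 [[446.0, -320.0, 1.0], [481.0, -284.0, 39.0], [500.0, -264.0, 91.0]]
scene saw_medium_collar 0.88 [213. 181. 252. 236.] 1368 [[538.0, -83.0, 1.0], [583.0, -38.0, 38.0], [612.0, -4.0, 89.0]]
scene saw_large_collar 0.62 [124. 190. 170. 244.] 1686 [[621.0, -245.0, 2.0], [672.0, -193.0, 38.0], [708.0, -156.0, 86.0]]
scene cup_floor 0.58 [289. 212. 442. 384.] 17565 [[495.0, 173.0, 1.0], [686.0, 288.0, 9.0], [815.0, 393.0, 38.0]]
```

View pics/top0.png

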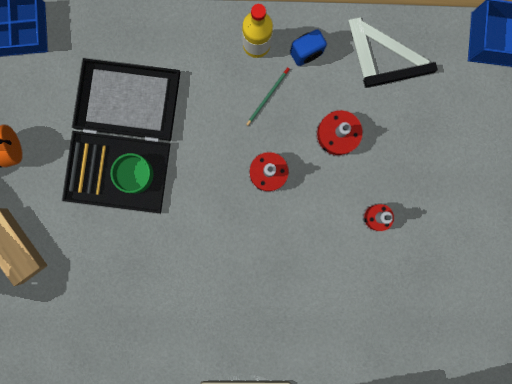

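The picture shows the case at the left, with the green cup at about (131,173). The small saw is at (380,217), the medium at (270,171) and the large at (341,132). The 60 mm saw is the only one narrower than the 78 mm opening, so I'll measure it and the cup.

```bash
cat >> h.py <<'E'
def circ(q):
    (x,y),r=cv2.minEnclosingCircle(q.astype(np.float32)[:,:2]); return round(x,1),round(y,1),round(r,1)
def measure(n,p,d,E):
    P,u,v=world(n,d,E); c=cv2.cvtColor(p,cv2.COLOR_RGB2HSV)[v,u].astype(int)
    red=((c[:,0]<8)|(c[:,0]>172))&(c[:,1]>150)&(c[:,2]>60)
    s=red&(abs(P[:,2]-39)<6)&(np.hypot(P[:,0]-471,P[:,1]+291)<60)
    if s.sum()>20: print(n,"small top",circ(P[s]),s.sum())
    g=(abs(c[:,0]-70)<25)&(c[:,1]>100)&(np.hypot(P[:,0]-590,P[:,1]-250)<140)
    r=g&(abs(P[:,2]-45)<5)
    if r.sum()>20: print(n,"rim",circ(P[r]),r.sum(),P[r][:,2].mean())
    r=g&(abs(P[:,2]-10)<5)
    if r.sum()>20: print(n,"floor",circ(P[r]),r.sum())
    r=(P[:,2]>75)&(P[:,2]<110)&(np.hypot(P[:,0]-471,P[:,1]+291)<40)
    if r.sum()>5: print(n,"collar/shank",np.median(P[r],0).round(1),circ(P[r]),r.sum())
E
python3 - <<'E'
from h import *
for n in ["top","scene"]:
    p,d,E=grab(n); measure(n,p,d,E)
T=pose(); print(T.round(3))
t=np.array([471,-291,T[2,3]])
print("shift cm",(T[:3,:3].T@(t-T[:3,3]))/10)
print(np.array(ctrl.calibration("wrist")["mount"]).round(2),ctrl.calibration("wrist")["vfov"])
E
```

```text
Traceback (most recent call last):
  File "h.py", line 28, in measure
    if s.sum()>20: print(n,"small top",circ(P[s]),s.sum())
                                       ~~~~^^^^^^
  File "h.py", line 23, in circ
    (x,y),r=cv2.minEnclosingCircle(q.astype(np.float32)[:,:2]); return round(x,1),round(y,1),round(r,1)
            ~~~~~~~~~~~~~~~~~~~~~~^^^^^^^^^^^^^^^^^^^^^^^^^^^^
cv2.error: OpenCV(4.12.0) /io/opencv/modules/imgproc/src/shapedescr.cpp:201: error: (-215:Assertion failed) count >= 0 && (depth == CV_32F || depth == CV_32S) in function 'minEnclosingCircle'
```

```bash
sed -i 's/q.astype(np.float32)\[:,:2\]/np.ascontiguousarray(q[:,:2],np.float32)/' h.py
python3 - <<'E'
from h import *
for n in ["top","scene"]:
    p,d,E=grab(n); measure(n,p,d,E)
T=pose(); print(T.round(3))
t=np.array([471,-291,T[2,3]])
print("shift cm",(T[:3,:3].T@(t-T[:3,3]))/10)
print(np.array(ctrl.calibration("wrist")["mount"]).round(2),ctrl.calibration("wrist")["vfov"])
E
```

```text
top small top (470.5, -291.0, 30.2) 348
top rim (560.4, 256.3, 43.7) 244 44.91165022168742
top floor (564.3, 261.5, 49.2) 872
top collar/shank [ 470.6 -289.7   84.8] (470.6, -291.3, 13.1) 124
scene small top (473.2, -290.9, 28.2) 143
scene rim (562.7, 254.8, 43.7) 298 43.35992178197993
scene floor (543.4, 254.2, 62.8) 626
scene collar/shank [ 474.4 -289.4   84.8] (471.4, -293.7, 14.8) 89
[[ 9.64000e-01  2.66000e-01  0.00000e+00  1.73250e+02]
 [ 2.66000e-01 -9.64000e-01 -0.00000e+00 -6.26504e+02]
 [ 0.00000e+00  0.00000e+00 -1.00000e+00  2.56343e+02]
 [ 0.00000e+00  0.00000e+00  0.00000e+00  1.00000e+00]]
shift cm [ 3.76382423e+01 -2.44037418e+01 -8.36044200e-04]
[[-0.0000e+00 -9.6000e-01 -2.9000e-01  7.3560e+01]
 [ 1.0000e+00 -0.0000e+00  0.0000e+00 -1.0000e-02]
 [-0.0000e+00 -2.9000e-01  9.6000e-01 -1.1814e+02]
 [ 0.0000e+00  0.0000e+00  0.0000e+00  1.0000e+00]] 65.45282152440072
```

{"method": "play_rows", "body": {"targets": [[0, 37.6, -24.4, 2, 0], [0, 37.6, -24.4, 4, 0], [0, 37.6, -24.4, 6, 0], [0, 37.6, -24.4, 6, 0], [0, 37.6, -24.4, 6, 0], [0, 37.6, -24.4, 6, 0], [0, 37.6, -24.4, 6, 0], [0, 37.6, -24.4, 6, 0], [0, 37.6, -24.4, 6, 0], [0, 37.6, -24.4, 6, 0]]}}

```text
clock: 1.65
eef_pos: [476.2, -283.1, 195.6]
tool_rot: [-3.138, -0.004, 0.282]
force: [-0.3, -0.1, -0.6]
width: 85.6
gripper_force: 0.0
```

Run:
```python
from h import *
p,d,E=grab("wrist","w1.png"); measure("wrist",p,d,E)
T=pose(); print(T.round(3), ctrl.read_state()["clock"])
t=np.array([471,-291,T[2,3]])
print("shift cm",(T[:3,:3].T@(t-T[:3,3]))/10)
```

```text
wrist small top (470.9, -292.8, 29.9) 1671
wrist collar/shank [ 474.1 -291.2   85.7] (471.1, -292.7, 12.9) 823
[[ 9.61000e-01  2.75000e-01  1.00000e-03  4.73813e+02]
 [ 2.75000e-01 -9.61000e-01  2.00000e-03 -2.86424e+02]
 [ 2.00000e-03 -2.00000e-03 -1.00000e+00  1.95816e+02]
 [ 0.00000e+00  0.00000e+00  0.00000e+00  1.00000e+00]] 1.7
shift cm [-0.39624154  0.36265976 -0.00138782]
```

View pics/w1.png

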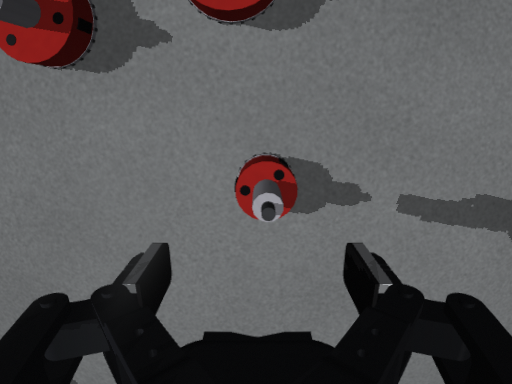

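The small saw is at about (267,190), with its collar top near (268,207), between the open fingers. The close estimate is (471,-292), which matches the commanded pose, so I'll go down.

{"method": "play_rows", "body": {"targets": [[0, 0, 0.1, 2, 0], [0, 0, 0.1, 5, 0], [0, 0, 0.1, 8, 0], [0, 0, 0.1, 10, 0], [0, 0, 0.1, 11.5, 0], [0, 0, 0.1, 12.5, 0], [0, 0, 0.1, 12.5, 0], [0, 0, 0.1, 12.5, 0]]}}

```text
clock: 2.5
eef_pos: [470.9, -292.8, 71.8]
tool_rot: [3.141, -0.0, 0.269]
force: [0.0, -0.1, 0.7]
width: 85.4
gripper_force: 0.0
```

Run:
```python
from h import *
p,d,E=grab("wrist","w2.png"); measure("wrist",p,d,E)
T=pose(); print(T.round(3)); s=ctrl.read_state(); print(s["force"],s["clock"])
```

```text
wrist small top (470.9, -293.0, 30.1) 4749
wrist collar/shank [ 475.2 -291.7   85.8] (470.3, -278.4, 27.3) 3487
[[ 9.64000e-01  2.66000e-01  1.00000e-03  4.71214e+02]
 [ 2.66000e-01 -9.64000e-01 -1.00000e-03 -2.92768e+02]
 [ 1.00000e-03  1.00000e-03 -1.00000e+00  7.21100e+01]
 [ 0.00000e+00  0.00000e+00  0.00000e+00  1.00000e+00]]
[ 0.19878728 -0.09430025 -0.0006558 ] 2.55
```

View pics/w2.png

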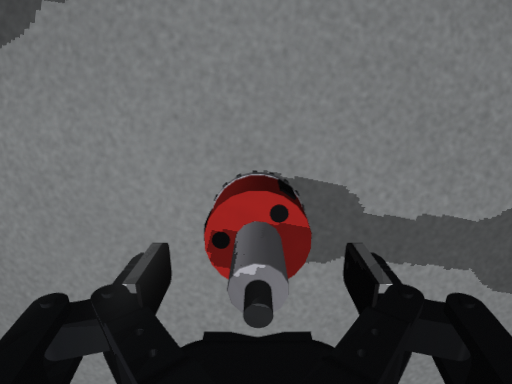

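The collar is centred between the fingers, within 1 mm. I'll raise 5 mm for fingertip clearance as the pads swing forward, then close.

{"method": "play_rows", "body": {"targets": [[0, 0, 0, -0.5, 0], [1, 0, 0, -0.5, 0], [1, 0, 0, -0.5, 0], [1, 0, 0, -0.5, 0], [1, 0, 0, -0.5, 0], [1, 0, 0, -0.5, 0], [1, 0, 0, -0.5, 0], [1, 0, 0, -0.5, 0], [1, 0, 0, -0.5, 0], [1, 0, 0, -0.5, 0]]}}

```text
clock: 3.55
eef_pos: [471.0, -292.2, 76.4]
tool_rot: [3.141, -0.0, 0.27]
force: [0.4, 0.3, 2.5]
width: 24.5
gripper_force: 58.7
```

{"method": "play_rows", "body": {"targets": [[1, 0, 0, -0.5, 0], [1, 0, 0, -1.5, 0], [1, 0, 0, -3, 0], [1, 0, 0, -5, 0], [1, 0, 0, -7, 0], [1, 0, 0, -9, 0], [1, 0, 0, -11, 0], [1, 0, 0, -12, 0], [1, 0, 0, -12, 0]]}}

```text
clock: 4.45
eef_pos: [471.5, -292.3, 197.8]
tool_rot: [3.14, -0.002, 0.27]
force: [-0.0, -0.5, -4.3]
width: 24.7
gripper_force: 59.2
```

{"method": "play_rows", "body": {"targets": [[1, 1, -2, 0, 0], [1, 2.4, -5, 0, 0], [1, 4.1, -9, 0, 0], [1, 5.9, -13, 0, 0], [1, 7.8, -17, 0, 0], [1, 9.7, -21, 0, 0], [1, 11.5, -25, 0, 0], [1, 13.3, -29, 0, 0], [1, 15.2, -33, 0, 0], [1, 17, -37, 0, 0]]}}

```text
clock: 5.45
eef_pos: [535.5, 111.6, 195.2]
tool_rot: [3.142, 0.002, 0.27]
force: [1.2, -0.8, -2.3]
width: 24.3
gripper_force: 59.3
```

{"method": "play_rows", "body": {"targets": [[1, 1.8, -4, 0, 0], [1, 3.5, -7.5, 0, 0], [1, 4.8, -10.5, 0, 0], [1, 5.6, -12.4, 0, 0], [1, 6.2, -13.4, 0, 0], [1, 6.2, -13.4, 0, 0], [1, 6.2, -13.4, 0, 0], [1, 6.2, -13.4, 0, 0]]}}

```text
clock: 6.25
eef_pos: [560.4, 252.8, 196.2]
tool_rot: [3.14, 0.001, 0.267]
force: [0.3, 0.0, -2.6]
width: 24.1
gripper_force: 59.4
```

Run:
```python
from h import *
p,d,E=grab("wrist","w3.png"); measure("wrist",p,d,E)
s=ctrl.read_state(); T=pose(); print(T.round(3)); print(s["force"],s["clock"],s["width"],s["gripper_force"])
P,u,v=world("wrist",d,E); c=cv2.cvtColor(p,cv2.COLOR_RGB2HSV)[v,u].astype(int)
m=((c[:,0]<8)|(c[:,0]>172))&(c[:,1]>150)&(np.hypot(P[:,0]-T[0,3],P[:,1]-T[1,3])<60)
print("saw",np.percentile(P[m],[1,50,99],axis=0).round(1),circ(P[m]))
```

```text
wrist rim (562.9, 255.9, 42.4) 785 45.90910173912552
wrist floor (554.8, 254.3, 50.6) 2281
[[ 9.65000e-01  2.64000e-01 -0.00000e+00  5.60437e+02]
 [ 2.64000e-01 -9.65000e-01 -1.00000e-03  2.53166e+02]
 [-1.00000e-03  1.00000e-03 -1.00000e+00  1.96377e+02]
 [ 0.00000e+00  0.00000e+00  0.00000e+00  1.00000e+00]]
[ 0.16818357  0.54884669 -2.56200877] 6.3 24.571806547592864 59.3997448682785
saw [[554.4 226.2 131.4]
 [577.3 260.3 160.1]
 [589.7 281.1 162. ]] (548.5, 261.3, 44.3)
```

View pics/w3.png

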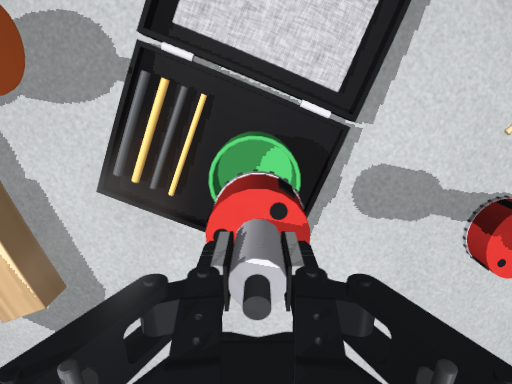

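The saw hangs upright at about (258,225), just short of the cup at (255,172) because the camera views it obliquely. In world coordinates it is over the cup to within about 3 mm. I'll lower it to just above the rim and check.

{"method": "play_rows", "body": {"targets": [[1, 0.1, -0.1, 1, 0], [1, 0.1, -0.1, 2.5, 0], [1, 0.1, -0.1, 4, 0], [1, 0.1, -0.1, 5.5, 0], [1, 0.1, -0.1, 6.5, 0], [1, 0.1, -0.1, 6.5, 0], [1, 0.1, -0.1, 6.5, 0], [1, 0.1, -0.1, 6.5, 0]]}}

```text
clock: 7.1
eef_pos: [561.5, 256.9, 132.1]
tool_rot: [-3.141, -0.002, 0.27]
force: [0.5, -0.1, -2.7]
width: 24.5
gripper_force: 59.4
```

Run:
```python
from h import *
from scipy.optimize import least_squares
s=ctrl.read_state(); T=pose(); print(T[:3,3].round(1), s["force"],s["clock"],s["width"])
fit=lambda q,r:least_squares(lambda c:np.hypot(q[:,0]-c[0],q[:,1]-c[1])-r,q[:,:2].mean(0),loss='soft_l1').x.round(1)
for n in ["top","scene","wrist"]:
    p,d,E=grab(n,n+"4.png"); P,u,v=world(n,d,E); c=cv2.cvtColor(p,cv2.COLOR_RGB2HSV)[v,u].astype(int)
    near=np.hypot(P[:,0]-561,P[:,1]-255)<70
    g=near&(abs(c[:,0]-70)<25)&(c[:,1]>100)&(abs(P[:,2]-45)<4)
    if g.sum()>20: print(n,"rim",fit(P[g],41),g.sum())
    m=near&((c[:,0]<8)|(c[:,0]>172))&(c[:,1]>150)
    print(n,"saw z",np.percentile(P[m][:,2],[2,98]).round(1)); t=m&(P[:,2]>np.percentile(P[m][:,2],98)-5)
    print(n,"saw top",circ(P[t]),t.sum())
```

```text
[561.5 256.9 132.1] [ 0.50652196 -0.07346474 -2.66873579] 7.1 24.459376774745344
top rim [561.4 256.2] 127
top saw z [64. 99.]
top saw top (548.4, 246.7, 29.3) 124
scene rim [562.8 254.8] 185
scene saw z [63.6 95.5]
scene saw top (562.7, 255.7, 29.5) 282
wrist rim [562.1 255.8] 1311
wrist saw z [68.5 97.5]
wrist saw top (562.0, 256.8, 29.5) 3160
```

View pics/wrist4.png

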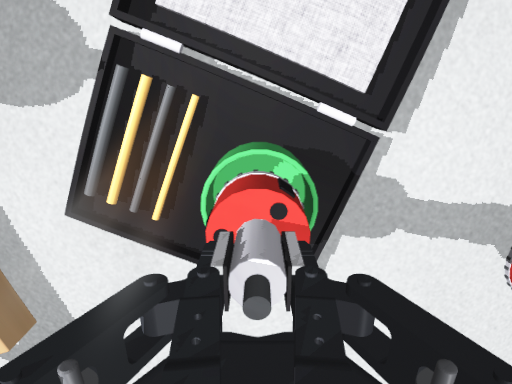

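The saw sits centred over the cup (about (260,215) and (260,200)). The fit agrees, with saw at (562,256.8) and rim at (562.1,255.8). I'll lower it slowly.

{"method": "play_rows", "body": {"targets": [[1, 0, 0.1, 0.5, 0], [1, 0, 0.1, 1, 0], [1, 0, 0.1, 1.6, 0], [1, 0, 0.1, 2.2, 0], [1, 0, 0.1, 2.8, 0], [1, 0, 0.1, 3.4, 0], [1, 0, 0.1, 3.9, 0], [1, 0, 0.1, 4.2, 0], [1, 0, 0.1, 4.2, 0], [1, 0, 0.1, 4.2, 0]]}}

```text
clock: 8.25
eef_pos: [561.3, 255.8, 89.4]
tool_rot: [3.142, -0.0, 0.27]
force: [-0.1, 0.6, -3.5]
width: 24.5
gripper_force: 59.4
```

{"method": "play_rows", "body": {"targets": [[1, 0, 0, 0.1, 0], [1, 0, 0, 0.2, 0], [1, 0, 0, 0.3, 0], [1, 0, 0, 0.3, 0], [1, 0, 0, 0.3, 0]]}}

```text
clock: 8.75
eef_pos: [561.3, 255.8, 86.5]
tool_rot: [-3.142, -0.0, 0.27]
force: [0.6, 0.2, -0.1]
width: 24.7
gripper_force: 59.7
```

The weight is coming off the wrist, so contact has started. I'll go slightly further.

{"method": "play_rows", "body": {"targets": [[1, 0, 0, 0.05, 0], [1, 0, 0, 0.1, 0], [1, 0, 0, 0.1, 0]]}}

```text
clock: 9.05
eef_pos: [561.4, 255.8, 86.4]
tool_rot: [-3.141, -0.001, 0.27]
force: [-2.3, -1.0, 6.7]
width: 24.7
gripper_force: 60.6
```

The saw is on the floor, showing a 7 N upward reaction at the expected height. I'll release and retreat.

{"method": "play_rows", "body": {"targets": [[0.7, 0, 0, 0, 0], [0.5, 0, 0, 0, 0], [0.3, 0, 0, 0, 0], [0, 0, 0, 0, 0], [0, 0, 0, 0, 0], [0, 0, 0, 0, 0], [0, 0, 0, 0, 0], [0, 0, 0, 0, 0]]}}

```text
clock: 9.85
eef_pos: [561.2, 255.8, 85.3]
tool_rot: [3.142, -0.0, 0.27]
force: [0.3, -0.5, 0.1]
width: 85.3
gripper_force: 0.0
```

{"method": "play_rows", "body": {"targets": [[0, 0, 0, -1, 0], [0, 0, 0, -3, 0], [0, 0, 0, -6, 0], [0, 0, 0, -10, 0], [0, 0, 0, -14, 0], [0, -2, 0, -18, 0], [0, -4, 0, -18, 0], [0, -4, 0, -18, 0], [0, -4, 0, -18, 0]]}}

```text
clock: 10.75
eef_pos: [522.7, 245.2, 265.9]
tool_rot: [-3.141, -0.001, 0.27]
force: [0.0, 0.7, 0.4]
width: 85.6
gripper_force: 0.0
```

```bash
python3 - <<'E'
from h import *
s=ctrl.read_state(); print(s["width"],s["force"],s["clock"])
for n in ["scene","wrist"]:
    p,d,E=grab(n,n+"5.png"); P,u,v=world(n,d,E); c=cv2.cvtColor(p,cv2.COLOR_RGB2HSV)[v,u].astype(int)
    m=(np.hypot(P[:,0]-561,P[:,1]-255)<45)&((c[:,0]<8)|(c[:,0]>172))&(c[:,1]>150)&(P[:,2]>44)
    print(n,P[m][:,2].min(),np.median(P[m][:,2]),P[m][:,2].std(),circ(P[m]))
E
python3 -c "
import cv2,numpy as np
cv2.imwrite('pics/f.png',np.vstack([cv2.imread('pics/scene5.png')[100:],cv2.imread('pics/wrist5.png')[:300]]))"
```

```text
85.60223526265995 [0.04222894 0.69189985 0.3776688 ] 10.75
scene 44.29282235754988 48.45894797528126 1.345548320892997 (562.8, 254.4, 29.7)
wrist 47.80318291795703 50.538618615492965 0.9157265152497822 (560.9, 255.2, 29.3)
```

View pics/f.png

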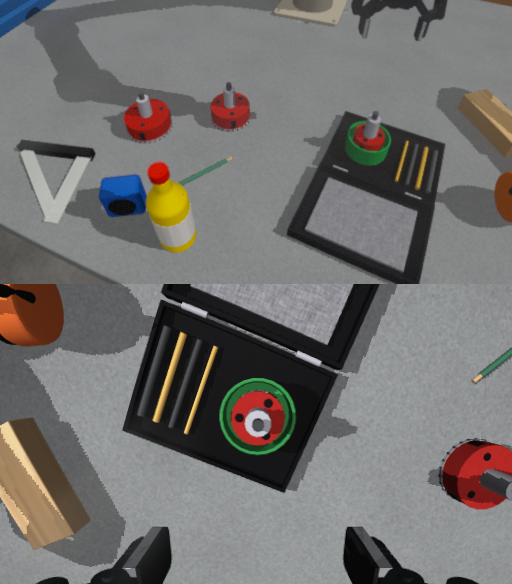

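The small saw is upright and centred in the green cup (scene view (370,135), wrist view (258,418)). Its top is at 50 mm, which is fully home. The other two saws stand upright at (148,118) and (230,108).

```bash
python3 -c "
from cell import ctrl
print(ctrl.finish_job())"
```

```text
the job is handed in; nothing more can be done
None
```

The small (60 mm) saw is fully home in the green cup, lowered in and then released, the other two still stand upright on the bench, and I handed the job in at about 11 s; no verdict came back.

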